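# Fire the loaded spring hammer at the pipe ring

### The job

Two identical small spring-hammer impact testers stand on the bench; one has a black pipe ring lying on its anvil, the other is empty. On the loaded one, swing the hammer back by its black upright knob until the sear catches and let go so that it stays cocked by itself; then press the red trigger button so that the hammer flies and knocks the ring into the white catch bin. Do not touch the ring yourself, and leave the empty tester's hammer alone.

Things in the scene. Friction and masses are not known exactly. Their poses are not given: they have to be found in the camera images.
- tester: Loaded tester: fixed grey base 145 x 264 x 12 mm. Origin at its underside (its middle is at y = 6 mm); x away from the robot at yaw 0, y to the catch bin, z up. In its frame, mm: hammer pivot axis upright through (55, -8); anvil middle (-30, 34), top z 30; white catch bin, open to the top and to the anvil, inside x -71..11, y 56..134, floor z 12, wall tops z 68; trigger button (-52, -109).
- knob (a point): Centre of the black upright knob on the loaded tester's hammer arm, 16 mm across, z 70 to 110 mm (centre 90), free all round; the steel arm below has its top at z 64. It moves on a level circle of radius 85 mm about the pivot axis: at rest straight from the pivot to the tester's -x; cocking carries it towards -y and round to +x (anticlockwise seen from above).
- trigger_top (a point): Middle of the top of the loaded tester's red trigger button, 28 mm across, 78 mm above the bench when up, out of the hammer's reach. It goes straight down 11 mm (about 2 N at first, 5 N at the bottom) and springs back; a press of 9 mm or more lets the hammer go.
- hammer (a joint): Turn of the loaded hammer arm, rad: 0 at rest, grows as it is cocked. A spring pulls it to 0 (0.45 N m per rad, 6 N at the knob when cocked). From 0.85 to 1.07 its pin rides over the sear (a few N more); swung past 1.1 (stop at 1.36) and let go, it settles on the sear at about 1.08. Tripped, it flies to -0.3 at most and rests near 0.
- trigger (a joint): Depth of the loaded tester's trigger button, m: 0 up, 0.011 fully pressed; the hammer goes off at about 0.008. It also dips while the hammer's pin rides over the sear.
- pipe_ring: The specimen: a loose black plastic ring cut from a pipe, 45 mm outside diameter, 33 mm high, 16 g, lying flat on the loaded tester's anvil, top at z 63 mm, some 7 mm from the hammer at rest. Its origin lies on its outside, not in its middle: see ring_center.
- ring_center (a point): Centre of that ring.
- spare_hammer (a joint): The same turn of the empty tester's hammer arm, rad; 0 at rest. To be left alone.

How it is judged (in metres and radians):
On the way, in this order (a step that is already met when the one before it is completed fails the run):
1. the loaded tester's hammer stands cocked on its sear, with the gripper off the tester and the ring still on the anvil (value of joint hammer between 1 and 1.2 rad and contact force between the fingers and tester below 0.1 N and value of joint trigger below 0.003 m and distance of ring_center from where it was at the start of the episode below 0.015 m), for 0.3 s.
2. the trigger button is pressed (value of joint trigger above 0.0055 m), for 0.02 s.
3. the hammer has flown and the ring lies in the catch bin (value of joint hammer below 0.2 rad and y of ring_center in the frame of tester above 0.07 m and z of ring_center in the frame of tester below 0.06 m), for 0.1 s.
At the end, for the whole second after the job is handed in: The ring lies at rest inside the loaded tester's catch bin (its centre within the bin's walls, at least 14 mm past the anvil's edge and below the wall tops), the hammer has come to rest within 0.2 rad of 0, the trigger button is up again, and the empty tester's hammer is at rest (all of step 3 and value of joint hammer above -0.2 rad and value of joint trigger below 0.003 m and y of ring_center in the frame of tester below 0.14 m and x of ring_center in the frame of tester between -0.075 and 0.015 m and linear speed of pipe_ring below 0.02 m/s and value of joint spare_hammer below 0.15 rad); the robot touches nothing.
It fails at once if the gripper touches the ring (contact force between any of the fingers, the arm and pipe_ring above 0.3 N).
It fails at once if the empty tester's hammer is moved (value of joint spare_hammer above 0.3 rad or value of joint spare_hammer below -0.2 rad).
It also fails if it takes over 45 s, if anything falls off the work surface, if the arm or the gripper's body presses on something with over 40 N, if the wrist force passes 120 N, or if a joint passes its speed limit or range.

### The arm

A 6-joint arm with a two-finger parallel gripper is mounted at the origin on a cart in front of the work surface, level with it; the furniture and walls round the work are solid. World frame = base frame: x ahead of the robot, y to its left, z up, the work surface at z = 0. Lengths are in m, angles in degrees, forces in N, time in s.
With the tool pointing down it reaches from about 0.3 to 0.75 m from the base axis. Payload 8.5 kg.
Tool frame: the origin (TCP) lies at the very end of the fingers, on their centre line; the grasp point (between the pads) lies 19 mm behind it; z points along the fingers, y is the line along which they close (so a half turn about z gives the same grasp; the last joint's range is limited). The gripper opens to 85 mm and grips with 20 to 120 N. Pads are 22 mm wide; open, the fingers measure 114 mm over their backs; the gripper's body (76 mm by 85 mm) begins 54 mm behind the grasp point. The pads swing forward as they close: fully open they stand 13 mm farther back than shut.
Start: joints at [-81.205, 21.807, 74.336, -0, 83.858, -12.336], TCP at [0.198, -0.513, 0.231] pointing down, gripper open.
Joint ranges: [-178.18, 178.18], [-50.72, 133.34], [12.68, 142.11], [-81.47, 261.47], [9.98, 163.14], [-165.26, 165.26]. Speed limits (degrees/s): [136.94, 136.94, 180, 180, 180, 180].

### API

Orientations are given as a 3x3 rotation matrix whose columns are the frame's x, y, z axes.
In Python, from rig import observe, cams, ticket gives the robot as it stands.
- The arm moves only by the tool move_arm, never from a script. Its arguments are lists of equal length, an entry for each row: "jaw": the finger opening in cm, from 0 to 8.54; "dp": the shift along the tool's x, y, z in cm, a list of three; "turn": the turn, a rotation vector about the tool's x, y, z in rad, a list of three. In form: {"jaw": [jaw, ...], "dp": [[tx, ty, tz], ...], "turn": [[wx, wy, wz], ...]}. A call has 1 to 12 rows; each row shifts and turns the commanded pose from where the row before left it, along the tool's axes as they then stand; what a row does not reach is not made up. A row lasts 1/12 s, in which the tool goes at most 41.7 mm and 7.16 degrees, less where a joint would pass 70% of its speed; a pose out of reach is approached as far as the arm can. A call is refused whole if a number of a shift passes 4.17 or a number of a turn 0.125, either way. A call with a gripper value outside its range is refused whole. The fingers move at their own pace and stop on an object; "force" is the grip in N (left out, the last holds). Time passes only in rows, so rows that do not move let the fingers close. It gives the time, the measured TCP pose, the force, the opening and the grip force at its end, in the units of the state.
- observe(): the state, without advancing time (a new reading comes with each control period).
- cams.get_image(name): name is "scene" or "top" or "wrist"; returns (picture, depth): 400x640x3 uint8, red, green, blue; 400x640 float32, m along the optical axis (not along the pixel's ray), 0 where there is no reading.
- cams.calibration(name): a dict with "vertical_fov" (degrees; the focal length in pixels is half the picture's height over the tangent of half this angle, whatever the lens; pixels are square), "cx", "cy" (the principal point, pixels), "view" (4x4, takes a point from world to camera coordinates); the wrist camera has in their place "tool_from_camera" (4x4, takes a point from camera to tool coordinates, whose origin is the TCP and whose axes are the flange's). Camera axes: x right, y up, looking along -z (the intrinsics and any distortion apply to the point x, -y, -z); pixel columns grow to the right and rows downward; lengths in m; the calibration is good to about 2 mm. A picture is of the moment at which its call begins: read the wrist's pose just before it. calibration takes no time and is no camera call.
- ticket.close_job(): hands the job in; it is judged then, once.
Trained networks look in the newest picture that a camera, given by its name, has taken for a name from the list of things; names that differ only in an ending like _2 or _b are one class to them, and where a whole thing is asked for, a point or a joint stands for the part that bears it (a point fixed in the world has none). Each returns a list of dicts, best first, with "p" (0 to 1); they miss things now and then, are a little off and sometimes report something else, mostly with a low value. They report only what shows in the picture. A call takes as long as a camera call.
- cams.spot_in(camera, query): "box" ([centre column, centre row, width, height] as shares, 0 to 1, of the picture: columns of its width, rows of its height, round what is visible of it).
- cams.outline_of(camera, query): "mask" (400x640 bool, what is visible of it) and "box" ([centre column, centre row, width, height] as shares, 0 to 1, of the picture: columns of its width, rows of its height, round what is visible of it).
- cams.mark_of(camera, query): "location" ([column, row] as shares, 0 to 1, of the picture: columns of its width, rows of its height: a listed point, or the origin of a listed thing).
The state is a dict: "time_s": time; "q": joint angles; "qvel": joint speeds; "joint_efforts": joint torques, N m; "position": TCP position; "tool_rot": TCP orientation; "ft_force": force on the tool from outside, world axes, zero at the start; "wrist_torque": the same for the moment, N m; "grip_width": finger opening in m; "gripper_force": force on a finger pad.
Only numpy, scipy, OpenCV 4.12 (cv2) and the standard library are available. Lean on these libraries where they do the work, as an engineer would, in place of code of your own. Each camera call takes 0.05 s, during which the arm holds its last target. There are 200 camera calls.

## Working session

There is one attempt and no reset: what is moved stays moved. The work goes in short steps, Python scripts to look and compute and a tool call to move; the robot and the scene stay as the last step left them, time stands still between calls to the robot, and variables do not carry over. Pictures are saved under pics/ and viewed, at most 10 in all, crops included, and the job is handed in when it is done.

Besides the shell and the picture viewer there is one more tool, called by a JSON object that holds its "api" and its "payload". move_arm: Moves the arm, as the interface text tells. Its arguments: {"type":"object","properties":{"jaw":{"type":"array","items":{"type":"number"}},"dp":{"type":"array","items":{"type":"array","items":{"type":"number"}}},"turn":{"type":"array","items":{"type":"array","items":{"type":"number"}}},"force":{"type":"number"}},"required":["jaw","dp","turn"]}

```bash
mkdir -p pics
cat > h.py <<'E'
import numpy as np, cv2
from rig import observe, cams, ticket
def K(n):
    c=cams.calibration(n); return 200/np.tan(np.radians(c["vertical_fov"])/2),c
def world(n,u,v,z=None,d=None):
    f,c=K(n); r=np.array([(u-c["cx"])/f,-(v-c["cy"])/f,-1])
    T=np.linalg.inv(c["view"]); o=T[:3,3]; w=T[:3,:3]@r
    s=d if d is not None else (z-o[2])/w[2]
    return o+s*w
E
python3 - <<'E'
from h import *
print(K("top"),K("scene"))
for n in ["top","scene"]:
    im,d=cams.get_image(n); cv2.imwrite(f"pics/{n}0.png",im[:,:,::-1])
    for q,z in [("knob",.09),("trigger_top",.078),("ring_center",.0465),("tester",0.)]:
        for r in cams.mark_of(n,q)[:3]:
            u,v=r["location"]; u*=640;v*=400
            print(n,q,round(r["p"],2),round(u),round(v),world(n,u,v,z).round(3))
    for r in cams.spot_in(n,"pipe_ring")[:2]: print(n,"ring",r)
E
```

```text
(np.float64(507.6358682549565), {'vertical_fov': 43.007213281802926, 'cx': 320.38068215591124, 'cy': 192.6381654143931, 'view': array([[ 0.00601572, -0.99997907,  0.00238221, -0.01696705],
       [ 0.99898366,  0.00611612,  0.04465689, -0.45185053],
       [-0.04467053,  0.00211115,  0.99899954, -1.53853161],
       [ 0.        ,  0.        ,  0.        ,  1.        ]])}) (np.float64(509.25613099045916), {'vertical_fov': 42.882819320922756, 'cx': 313.9968084388819, 'cy': 192.22003987276588, 'view': array([[-0.85689058, -0.51534595,  0.01253351,  0.38973696],
       [ 0.24160943, -0.38002065,  0.89286572, -0.19030116],
       [-0.45537174,  0.76811643,  0.45014856, -1.0881468 ],
       [ 0.        ,  0.        ,  0.        ,  1.        ]])})
top knob 0.88 209 197 [0.434 0.309 0.09 ]
top trigger_top 0.59 245 199 [0.429 0.206 0.078]
top ring_center 0.63 200 199 [0.428 0.343 0.046]
top tester 0.56 215 184 [0.476 0.309 0.   ]
top ring {'box': [0.3095, 0.49, 0.0228, 0.037], 'p': 0.6}
scene knob 0.81 241 253 [0.44  0.307 0.09 ]
scene trigger_top 0.56 279 239 [0.417 0.21  0.078]
scene ring_center 0.86 234 281 [0.433 0.342 0.046]
scene tester 0.96 230 287 [0.469 0.315 0.   ]
scene ring {'box': [0.3647, 0.703, 0.0284, 0.068], 'p': 0.7}
```

View pics/top0.png

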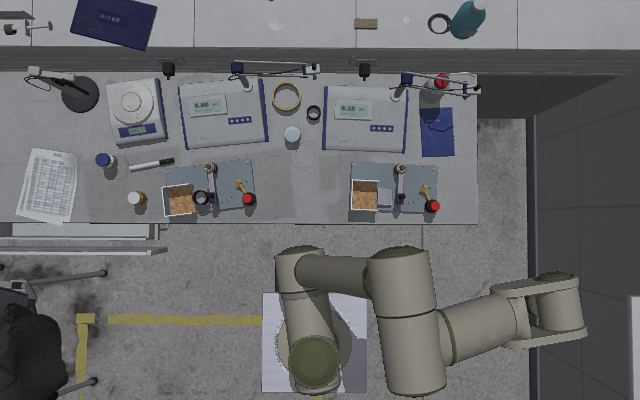

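View pics/scene0.png

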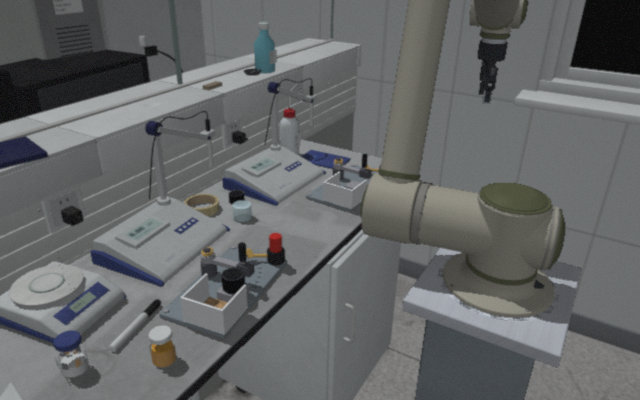

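The loaded tester is the left one: in the top view its ring is at (201,198), pivot at (209,168), button at (248,199). Next I get the pose from colour and depth.

Run:
```python
from h import *
s=observe(); print(s["position"],s["tool_rot"].round(4) if hasattr(s["tool_rot"],"round") else s["tool_rot"])
im,d=cams.get_image("top"); cv2.imwrite("pics/crop.png",cv2.resize(im[145:225,150:270,::-1],None,fx=6,fy=6,interpolation=cv2.INTER_CUBIC))
I=im.astype(int)
m=(I[...,0]>120)&(I[...,1]<70)&(I[...,2]<70); m[:,:230]=0;m[:,265:]=0; m[:180]=0
v,u=np.nonzero(m); print("red",len(u),u.mean(),v.mean(),np.median(d[m]),world("top",u.mean(),v.mean(),.078))
for q,z in [("hammer",0.08),("tester",0)]:
    for r in cams.outline_of("top",q)[:2]:
        vv,uu=np.nonzero(r["mask"]); print(q,r["p"],uu.min(),uu.max(),vv.min(),vv.max(), cv2.minAreaRect(np.c_[uu,vv].astype(np.float32)))
```

```text
[ 0.19826913 -0.51300139  0.23135468] [[ 9.328e-01  3.605e-01 -0.000e+00]
 [ 3.605e-01 -9.328e-01 -1.000e-04]
 [-0.000e+00  1.000e-04 -1.000e+00]]
red 61 246.55737704918033 197.95081967213116 1.4785494 [0.43209369 0.2009778  0.078     ]
hammer 0.82 204 217 162 202 ((210.6182098388672, 182.14292907714844), (40.610862731933594, 10.049817085266113), 84.0938491821289)
tester 0.55 161 256 158 216 ((207.2279510498047, 186.87277221679688), (49.296566009521484, 93.63050079345703), 81.75367736816406)
```

View pics/crop.png

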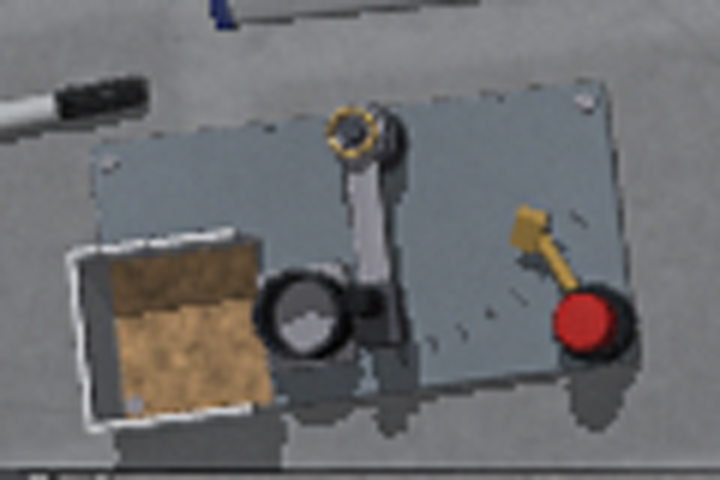

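Button, knob and base edge agree: origin ≈ (0.469, 0.316), yaw ≈ 7.6°, knob ≈ (0.440, 0.304). Moving above the knob.

{"api": "move_arm", "payload": {"jaw": [4, 4, 4, 4, 4, 4, 4, 4, 4, 4, 4, 4], "dp": [[2.17, -2.81, 0], [2.17, -2.81, 0], [2.17, -2.81, 0], [2.17, -2.81, 0], [2.17, -2.81, 0], [2.17, -2.81, 0], [2.17, -2.81, 0], [2.17, -2.81, 0], [2.17, -2.81, 0], [2.17, -2.81, 0], [2.17, -2.81, 0], [2.17, -2.81, 0]], "turn": [[0, 0, 0], [0, 0, 0], [0, 0, 0], [0, 0, 0], [0, 0, 0], [0, 0, 0], [0, 0, 0], [0, 0, 0], [0, 0, 0], [0, 0, 0], [0, 0, 0], [0, 0, 0]]}}

```text
time_s: 1.75
position: [0.3196, -0.103, 0.2316]
tool_rot: [[0.933, 0.36, 0.001], [0.36, -0.933, -0.001], [0.001, 0.001, -1.0]]
ft_force: [0.3, -0.2, 0.1]
grip_width: 0.0398
gripper_force: 0.0
```

{"api": "move_arm", "payload": {"jaw": [4, 4, 4, 4, 4, 4, 4, 4, 4, 4, 4, 4], "dp": [[2.17, -2.81, 0], [2.17, -2.81, 0], [2.17, -2.81, 0], [2.17, -2.81, 0], [2.17, -2.81, 0], [2.17, -2.81, 0], [2.17, -2.81, 0], [2.17, -2.81, 0], [2.17, -2.81, 0], [0, 0, 0], [0, 0, 0], [0, 0, 0]], "turn": [[0, 0, 0], [0, 0, 0], [0, 0, 0], [0, 0, 0], [0, 0, 0], [0, 0, 0], [0, 0, 0], [0, 0, 0], [0, 0, 0], [0, 0, 0.118], [0, 0, 0.118], [0, 0, 0]]}}

```text
time_s: 2.75
position: [0.4105, 0.2023, 0.2312]
tool_rot: [[0.992, 0.13, -0.0], [0.13, -0.992, -0.0], [-0.0, 0.0, -1.0]]
ft_force: [0.7, 0.4, 0.5]
grip_width: 0.0398
gripper_force: 0.0
```

```bash
cat >> h.py <<'E'
def wr():
    s=observe(); im,d=cams.get_image("wrist"); f,c=K("wrist")
    T=np.eye(4); T[:3,:3]=s["tool_rot"]; T[:3,3]=s["position"]; M=T@c["tool_from_camera"]
    def pos(u,v,z):
        w=M[:3,:3]@np.array([(u-c["cx"])/f,-(v-c["cy"])/f,-1]); return M[:3,3]+(z-M[2,3])/w[2]*w
    return s,im,d,pos
E
python3 - <<'E'
from h import *
s,im,d,pos=wr(); print(s["q"]); cv2.imwrite("pics/w1.png",im[:,:,::-1])
for q,z in [("knob",.09),("trigger_top",.078),("ring_center",.0465),("tester",0.)]:
    for r in cams.mark_of("wrist",q)[:2]:
        u,v=r["location"]; u*=640;v*=400
        print(q,round(r["p"],2),round(u),round(v),pos(u,v,z).round(4))
I=im.astype(int); m=(I[...,0]>110)&(I[...,1]<70)&(I[...,2]<70); v,u=np.nonzero(m)
if len(u): print("red",len(u),u.min(),u.max(),v.min(),v.max(),pos((u.min()+u.max())/2,(v.min()+v.max())/2,.078))
E
```

```text
[ 1.13556801e+01  1.25252718e+01  8.80676376e+01 -2.61176112e-03
  7.94220605e+01  9.39085314e+01]
knob 0.84 205 134 [0.4438 0.3027 0.09  ]
trigger_top 0.97 324 161 [0.4319 0.1989 0.078 ]
ring_center 0.78 178 127 [0.4404 0.3422 0.0465]
tester 0.73 221 98 [0.4707 0.315  0.    ]
red 785 309 339 138 171 [0.43758347 0.20004757 0.078     ]
```

View pics/w1.png

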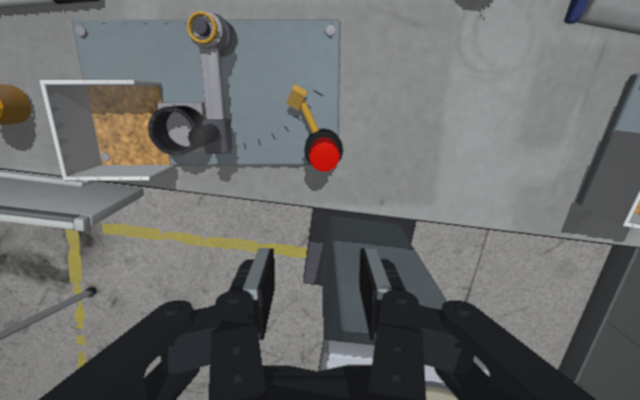

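The knob is at (205,134), the button at (324,155) and the base edge runs level with the tool's x axis, so yaw ≈ 7.5°. All the measurements agree. Moving above the knob and part of the way down.

{"api": "move_arm", "payload": {"jaw": [4, 4, 4, 4, 4, 4, 4, 4], "dp": [[1.46, -3.2, 0], [1.46, -3.2, 0], [1.46, -3.2, 0], [0, 0, 3], [0, 0, 3], [0, 0, 3], [0, 0, 0], [0, 0, 0]], "turn": [[0, 0, 0], [0, 0, 0], [0, 0, 0], [0, 0, 0], [0, 0, 0], [0, 0, 0], [0, 0, 0], [0, 0, 0]]}}

```text
time_s: 3.67
position: [0.4412, 0.3023, 0.1412]
tool_rot: [[0.991, 0.133, -0.002], [0.133, -0.991, -0.001], [-0.002, 0.001, -1.0]]
ft_force: [0.3, -0.3, 1.0]
grip_width: 0.0399
gripper_force: 0.0
```

Run:
```python
from h import *
s,im,d,pos=wr(); cv2.imwrite("pics/w2.png",im[:,:,::-1])
for q,z in [("knob",.09)]:
    for r in cams.mark_of("wrist",q)[:2]:
        u,v=r["location"]; u*=640;v*=400
        print(q,round(r["p"],2),round(u),round(v),pos(u,v,z).round(4))
```

```text
knob 0.96 316 223 [0.4421 0.3037 0.09  ]
```

View pics/w2.png

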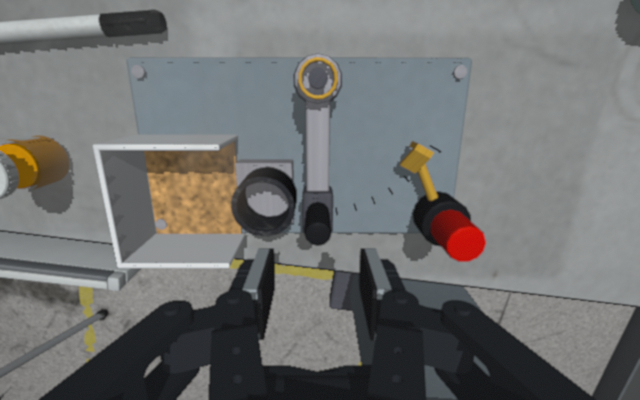

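The knob (316,223) sits midway between the fingers and the nets put it within 1–2 mm of the TCP. Going down around it.

{"api": "move_arm", "payload": {"jaw": [4, 4, 4, 4, 4], "dp": [[0.1, -0.1, 2.2], [0, 0, 2.2], [0, 0, 2.0], [0, 0, 0], [0, 0.9, 0]], "turn": [[0, 0, 0], [0, 0, 0], [0, 0, 0], [0, 0, 0], [0, 0, 0]]}}

```text
time_s: 4.18
position: [0.4439, 0.2956, 0.0787]
tool_rot: [[0.991, 0.134, 0.002], [0.134, -0.991, 0.001], [0.002, -0.001, -1.0]]
ft_force: [-0.3, 0.4, 0.3]
grip_width: 0.04
gripper_force: 0.0
```

{"api": "move_arm", "payload": {"jaw": [4, 4, 4, 4, 4, 4, 4, 4], "dp": [[0, 0.3, 0], [0.16, 0.84, 0], [0.16, 0.84, 0], [0.16, 0.84, 0], [0.16, 0.84, 0], [0.16, 0.84, 0], [0.16, 0.84, 0], [0, 0, 0]], "turn": [[0, 0, 0], [0, 0, -0.1], [0, 0, -0.1], [0, 0, -0.1], [0, 0, -0.1], [0, 0, -0.1], [0, 0, -0.1], [0, 0, 0]]}}

```text
time_s: 4.85
position: [0.4725, 0.2485, 0.0792]
tool_rot: [[0.742, 0.67, 0.003], [0.67, -0.742, 0.001], [0.003, 0.001, -1.0]]
ft_force: [-2.7, 1.9, 2.0]
grip_width: 0.04
gripper_force: 1.2
```

Run:
```python
from h import *
s,im,d,pos=wr(); cv2.imwrite("pics/w3.png",im[:,:,::-1])
P=np.array([.5263,.3146]); print(s["position"],s["ft_force"])
for r in cams.mark_of("wrist","knob")[:2]:
    u,v=r["location"]; p=pos(u*640,v*400,.09); e=P-p[:2]
    print(r["p"],u*640,v*400,p,np.linalg.norm(e),np.degrees(np.arctan2(e[1],e[0]))-7.5)
```

```text
[0.47248904 0.24853781 0.07924696] [-2.68294103  1.91821598  1.95911287]
0.9 287.488 279.2 [0.46259185 0.2575484  0.09      ] 0.0855196672272027 34.3449200563904
0.55 245.12 149.92000000000002 [0.4956924  0.30818826 0.09      ] 0.03127196326433433 4.331342765248051
```

View pics/w3.png

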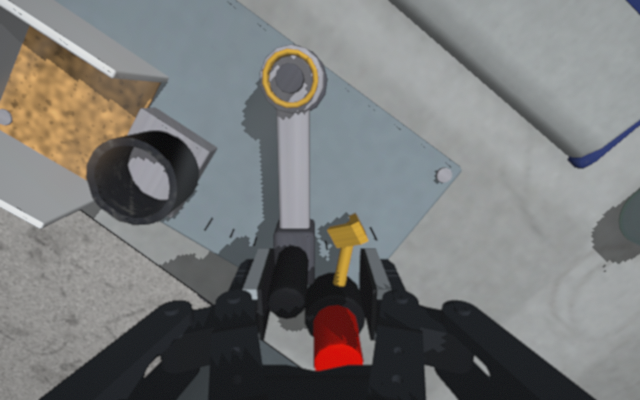

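The knob is held against the left pad (287,279), with the hammer at about 0.6 rad and the ring still in place. I'll continue past the sear.

{"api": "move_arm", "payload": {"jaw": [4, 4, 4, 4, 4, 4, 4, 4, 4], "dp": [[0.16, 0.84, 0], [0.16, 0.84, 0], [0.16, 0.84, 0], [0.16, 0.84, 0], [0.16, 0.84, 0], [0.16, 0.84, 0], [0.06, 0.34, 0], [0, 0, 0], [0, 0, 0]], "turn": [[0, 0, -0.1], [0, 0, -0.1], [0, 0, -0.1], [0, 0, -0.1], [0, 0, -0.1], [0, 0, -0.1], [0, 0, -0.04], [0, 0, 0], [0, 0, 0]]}}

```text
time_s: 5.7
position: [0.5195, 0.2294, 0.0775]
tool_rot: [[0.199, 0.98, -0.003], [0.98, -0.199, -0.001], [-0.002, -0.003, -1.0]]
ft_force: [-7.4, -0.8, 1.6]
grip_width: 0.0401
gripper_force: 3.3
```

Run:
```python
from h import *
s,im,d,pos=wr(); cv2.imwrite("pics/w4.png",im[:,:,::-1])
P=np.array([.5263,.3146]); print(s["position"],s["ft_force"])
for r in cams.mark_of("wrist","knob")[:2]:
    u,v=r["location"]; p=pos(u*640,v*400,.09); e=P-p[:2]
    print(r["p"],u*640,v*400,p,np.linalg.norm(e),np.arctan2(e[1],e[0])-.131)
```

```text
[0.51951476 0.22940748 0.07754213] [-7.36270221 -0.81076098  1.63200791]
0.95 289.024 281.4 [0.50768852 0.23023822 0.09      ] 0.08639037770212202 1.2226593939294033
```

Hammer at about 1.22 rad. Easing back so it settles on the sear.

{"api": "move_arm", "payload": {"jaw": [4, 4, 4, 4, 4, 4, 4, 4, 4], "dp": [[0, -0.5, 0], [0, -0.5, 0], [0, -0.5, 0], [0, -0.5, 0], [0, -0.2, 0], [0, 0, 0], [0, 0, 0], [0, 0, 0], [0, 0, 0]], "turn": [[0, 0, 0], [0, 0, 0], [0, 0, 0], [0, 0, 0], [0, 0, 0], [0, 0, 0], [0, 0, 0], [0, 0, 0], [0, 0, 0]]}}

```text
time_s: 6.55
position: [0.4998, 0.2337, 0.0773]
tool_rot: [[0.197, 0.98, 0.0], [0.98, -0.197, -0.0], [0.0, 0.0, -1.0]]
ft_force: [1.5, -0.6, -0.4]
grip_width: 0.0402
gripper_force: 0.0
```

Run:
```python
from h import *
s,im,d,pos=wr(); cv2.imwrite("pics/w5.png",im[:,:,::-1])
P=np.array([.5263,.3146]); print(s["position"],s["ft_force"])
for r in cams.mark_of("wrist","knob")[:2]:
    u,v=r["location"]; p=pos(u*640,v*400,.09); e=P-p[:2]
    print(r["p"],u*640,v*400,p,np.linalg.norm(e),np.arctan2(e[1],e[0])-.131)
```

```text
[0.4998307  0.2336687  0.07734323] [ 1.4762373  -0.56313484 -0.41411085]
0.91 310.91200000000003 277.68 [0.49797723 0.23452117 0.09      ] 0.08493997420012364 1.099841446980419
```

View pics/w5.png

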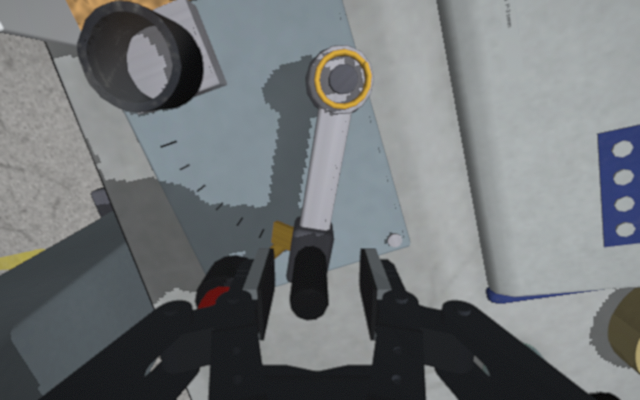

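The hammer stands at about 1.09 rad, the knob is free between the pads (310,278), and the ring is on the anvil. Lifting off, then to the trigger with the fingers shut.

{"api": "move_arm", "payload": {"jaw": [4, 4, 4, 4, 0, 0, 0, 0, 0, 0, 0], "dp": [[0, 0, -2], [0, 0, -2.5], [0, 0, -2.5], [0, 0, 0], [-2.3, -2.9, 0], [-2.27, -2.95, 0], [0, 0, 0], [0, 0, 0], [0, 0, 0], [0, 0, 0], [0, 0, 0]], "turn": [[0, 0, 0], [0, 0, 0], [0, 0, 0], [0, 0, 0], [0, 0, 0], [0, 0, 0], [0, 0, 0.12], [0, 0, 0.12], [0, 0, 0.12], [0, 0, 0.12], [0, 0, 0]]}}

```text
time_s: 7.57
position: [0.4331, 0.2004, 0.147]
tool_rot: [[0.631, 0.776, -0.0], [0.776, -0.631, -0.0], [-0.0, -0.0, -1.0]]
ft_force: [0.5, -0.4, 0.4]
grip_width: -0.0002
gripper_force: 0.0
```

Run:
```python
from h import *
s,im,d,pos=wr(); cv2.imwrite("pics/w6.png",im[:,:,::-1])
P=np.array([.5263,.3146]); print(s["position"],s["ft_force"],s["grip_width"])
for q,z in [("knob",.09),("trigger_top",.078)]:
  for r in cams.mark_of("wrist",q)[:1]:
    u,v=r["location"]; p=pos(u*640,v*400,z); e=P-p[:2]
    print(q,r["p"],u*640,v*400,p,np.linalg.norm(e),np.arctan2(e[1],e[0])-.131)
```

```text
[0.43310915 0.20037557 0.1470363 ] [ 0.4936783  -0.39123885  0.362737  ] -0.00018660646272966182
knob 0.87 364.096 115.72 [0.49654259 0.23442208 0.09      ] 0.08552194085440924 1.0844121163892737
trigger_top 0.83 320.768 216.92000000000002 [0.43452793 0.19769027 0.078     ] 0.14862704671323393 0.7742798138795352
```

View pics/w6.png

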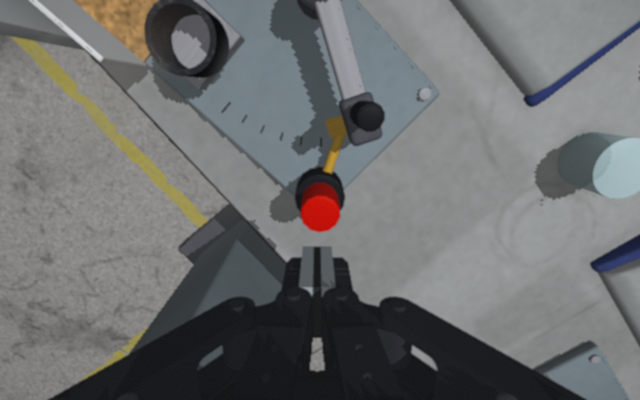

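The hammer stays cocked (knob at (364,116), 1.08 rad). The button (320,212) is under the closed fingers to within 3 mm. Pressing.

{"api": "move_arm", "payload": {"jaw": [0, 0, 0, 0, 0, 0, 0, 0], "dp": [[0, 0.1, 2.5], [0, 0.1, 2.5], [0, 0, 1.2], [0, 0, 0], [0, 0, 0.7], [0, 0, 0.6], [0, 0, 0.5], [0, 0, 0]], "turn": [[0, 0, 0], [0, 0, 0], [0, 0, 0], [0, 0, 0], [0, 0, 0], [0, 0, 0], [0, 0, 0], [0, 0, 0]]}}

```text
time_s: 8.38
position: [0.4354, 0.1993, 0.0673]
tool_rot: [[0.627, 0.779, 0.002], [0.779, -0.627, 0.0], [0.001, 0.001, -1.0]]
ft_force: [1.3, -1.4, 4.8]
grip_width: -0.0
gripper_force: 2.3
```

Run:
```python
from h import *
s,im,d,pos=wr(); cv2.imwrite("pics/w7.png",im[:,:,::-1])
P=np.array([.5263,.3146]); print(s["position"],s["ft_force"])
for q,z in [("knob",.09),("ring_center",.03)]:
  for r in cams.mark_of("wrist",q)[:1]:
    u,v=r["location"]; p=pos(u*640,v*400,z); e=P-p[:2]
    print(q,r["p"],u*640,v*400,p,np.linalg.norm(e),np.arctan2(e[1],e[0])-.131)
```

```text
[0.43539706 0.19926295 0.06733564] [ 1.30210879 -1.40034992  4.75308958]
knob 0.73 193.792 107.48 [0.44834975 0.283825   0.09      ] 0.08380537907164594 0.24501832854408445
```

Fired (force 4.8 N, knob has moved). Lifting off and checking.

{"api": "move_arm", "payload": {"jaw": [0, 0, 0, 0, 0, 0, 0, 0, 0, 0, 0, 0], "dp": [[0, 0, -1.5], [0, 0, -3], [0, 0, -3.5], [0, 0, -3.5], [0, 0, -3.5], [0, 0, 0], [0, 0, 0], [0, 0, 0], [0, 0, 0], [0, 0, 0], [0, 0, 0], [0, 0, 0]], "turn": [[0, 0, 0], [0, 0, 0], [0, 0, 0], [0, 0, 0], [0, 0, 0], [0, 0, 0], [0, 0, 0], [0, 0, 0], [0, 0, 0], [0, 0, 0], [0, 0, 0], [0, 0, 0]]}}

```text
time_s: 9.53
position: [0.4346, 0.1992, 0.2168]
tool_rot: [[0.627, 0.779, -0.001], [0.779, -0.627, -0.0], [-0.001, -0.001, -1.0]]
ft_force: [0.7, -0.4, -1.5]
grip_width: 0.0
gripper_force: 0.0
```

Run:
```python
from h import *
s,im,d,pos=wr(); a=im
P=np.array([.5263,.3146]); O=np.array([.4707,.3153]); c,sn=np.cos(.131),np.sin(.131)
for q,z in [("knob",.09),("ring_center",.0285)]:
  for r in cams.mark_of("wrist",q)[:1]:
    u,v=r["location"]; p=pos(u*640,v*400,z); e=P-p[:2]; t=p[:2]-O
    print(q,r["p"],p,np.arctan2(e[1],e[0])-.131,"tester:",c*t[0]+sn*t[1],-sn*t[0]+c*t[1])
im2,_=cams.get_image("scene")
cv2.imwrite("pics/w8.png",np.hstack([cv2.resize(a,(400,250)),cv2.resize(im2[200:340,130:330],(400,280))[:250]])[:,:,::-1])
```

```text
knob 0.91 [0.4417675  0.30427958 0.09      ] -0.009513083099765757 tester: -0.030124151717966872 -0.007146664206967313
```

View pics/w8.png

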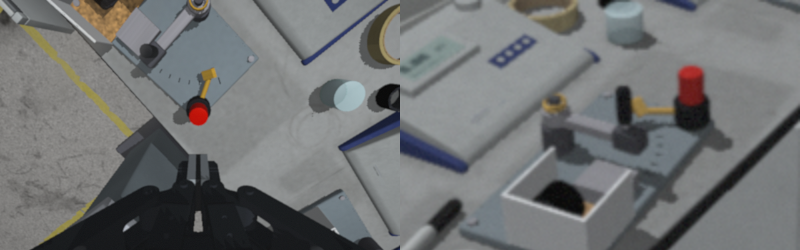

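The ring is in the white bin (560,195 in the scene half), the hammer is at rest and the button is up. One check from the top camera, then I hand in.

Run:
```python
from h import *
O=np.array([.4707,.3153]); c,sn=np.cos(.131),np.sin(.131); ok=0
for n in ["top","scene"]:
  cams.get_image(n)
  for r in cams.mark_of(n,"ring_center")[:1]:
    u,v=r["location"]; t=world(n,u*640,v*400,.03)[:2]-O; x,y=c*t[0]+sn*t[1],-sn*t[0]+c*t[1]
    print(n,r["p"],x,y); ok|=r["p"]>.4 and -.07<x<.01 and .075<y<.135
if ok: print(ticket.close_job())
```

```text
top 0.67 -0.023363807196366427 0.10291061990027563
scene 0.54 -0.013170452690710176 0.10110735296595894
the job is handed in; nothing more can be done
None
```

The job is done and handed in, though no verdict came back: the loaded tester's hammer was cocked and tripped, the cameras show the ring in its catch bin with the hammer at rest and the button up, and I never went near the empty tester.

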